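Turn the sorting carousel and send a tube down the chute

TASK

Turn the carousel so that the compartment with the two sample rubber tubes is centred under the chute's spout. Then take the single black rubber tube that lies on the bench to the right of the carousel and let it go crosswise over the upper part of the chute, so that it rolls down into that compartment; leave the carousel standing there.

Things in the scene. Friction and masses are not known exactly. Their poses are not given: they have to be found in the camera images.
- carousel (a joint): Turn of the round grey tub (270 mm across, rim and dividers 75 mm above the bench), rad, counter-clockwise from above positive; 0 = tube compartment centred under the spout. Starts 0.6 to 1.5 short (negative); turns with under 1 N at a peg, stays where left. Three equal compartments, with samples fixed on their floors: two black rubber tubes, one steel plug gauge, one battery.
- peg (a point): Middle of the upright steel peg opposite the tube compartment, 103 mm above the bench, 118 mm from the carousel's axis. The peg is 16 mm thick, bare from 77 to 115 mm above the bench, on the end of a divider, and moves with the carousel; two like pegs stand on the other dividers. When the carousel is at 0 this peg is on the side away from the chute.
- compartment (a point): Centre of the floor (30 mm above the bench) of the compartment with the two sample tubes, 75 mm from the carousel's axis, on the line from the peg through the axis. Its y axis points outward from the carousel's axis, z up. Moves with the carousel.
- station: The fixed stand. Its origin is on the bench on the carousel's axis; its y axis points level along the sheet-metal chute, uphill; z up. The chute floor climbs 1 in 2, from 118 mm up at y = 100 mm to its open upper end at y = 265 mm, 200 mm up (4 mm lip). The spout hangs below its lower end, y = 43 to 97 mm, lower edge 85 mm up.
- chute_in (a point): Best point to let the tube go: on the chute's floor, midway across, 50 mm short of the upper end, 175 mm above the bench. x points level across the chute, y level uphill, z up. Channel 86 mm wide inside, walls 40 mm high. A tube let go with its axis along x and its underside 20 to 40 mm above this point rolls down; laid lengthwise it may stay lying.
- tube_center (a point): Centre of the loose black rubber tube, 27 mm thick, 59 mm long, 16 g, lying on the bench (centre 14 mm up) to the right of the carousel. Its y axis is the tube's long axis; grasp it across the 27 mm thickness.

How it is judged:
By the outcome, as a careful person would: the job done as asked, in the order asked, and still so for the second after the job is handed in, with the robot touching nothing.
It also fails if it takes over 58 s, if anything falls off the work surface, if the arm or the gripper's body presses on something with over 40 N, if the wrist force passes 120 N, or if a joint passes its speed limit or range.

ROBOT

A 7-joint arm with a two-finger parallel gripper is mounted at the origin on a cart in front of the work surface, level with it; the furniture and walls round the work are solid. World frame = base frame: x ahead of the robot, y to its left, z up, the work surface at z = 0. Lengths are in m, angles in degrees, forces in N, time in s.
With the tool pointing down it reaches from about 0.4 to 0.925 m from the base axis. Payload 4.1 kg.
Tool frame: the origin (TCP) lies on the front face of the gripper's body, between the roots of the fingers; the fingertips stand 73 mm ahead of it and the grasp point (between the pads) lies env.hold_point_z ahead of it (env.hold_point_z is the distance from the TCP to the grasp point, in m); z points along the fingers, y is the line along which they close (so a half turn about z gives the same grasp; the last joint's range is limited). The gripper opens to 85 mm and grips with 20 to 120 N. Pads are 22 mm wide; open, the fingers measure 114 mm over their backs; the gripper's body (76 mm by 85 mm) begins 54 mm behind the grasp point. The pads swing forward as they close: fully open they stand 13 mm farther back than shut.
Start: joints at [-76.375, 22.827, 2.584, 88.041, -1.071, 69.15, -2.905], TCP at [0.215, 0.614, 0.304] pointing down, gripper open.
Joint ranges: [-161.44, 161.44], [-28.35, 127.94], [-78.24, 83.42], [0, 140.83], [-78.03, 258.03], [13.02, 114.36], [-168.23, 168.23]. Speed limits (degrees/s): [147.25, 147.25, 180, 180, 180, 180, 180].

INTERFACE

Orientations are given as [roll, pitch, yaw] about the fixed x, y, z axes, in that order (R = Rz(yaw) Ry(pitch) Rx(roll)).
In Python, from workcell import env gives the robot as it stands. The module is installed in compiled form; this text tells all that it offers.
- The arm moves only by the tool move_arm, never from a script. Its argument "commands" is a list of rows, each an object with "jaw": the closure in counts, from 0 (fully open) to 255 (shut); "translation": the shift along the tool's x, y, z in cm, a list of three; "roll": the turn about the tool's z in degrees. In form: [{"jaw": jaw, "translation": [tx, ty, tz], "roll": roll}, ...]. A call has 1 to 20 rows; each row shifts and turns the commanded pose from where the row before left it, along the tool's axes as they then stand; what a row does not reach is not made up. A row lasts 1/10 s, in which the tool goes at most 50 mm and 8.59 degrees, less where a joint would pass 70% of its speed; a pose out of reach is approached as far as the arm can. A call is refused whole if a number of a shift passes 5 or a number of a turn 8.59, either way. A call with a gripper value outside its range is refused whole. The fingers move at their own pace and stop on an object; "grip_force" is the grip in N (left out, the last holds). Time passes only in rows, so rows that do not move let the fingers close. It gives the time, the measured TCP pose, the force, the opening and the grip force at its end, in the units of the state.
- env.state(): the state, without advancing time (a new reading comes with each control period).
- env.read_camera(name): name is "scene" or "top" or "wrist"; returns a dict with "frame" (480x640x3 uint8, blue, green, red), "depth" (480x640 float32, m along the optical axis (not along the pixel's ray), 0 where there is no reading), "K" (3x3 intrinsics, pixels), "R" (3x3) and "t" (3): a world point X has camera coordinates R X + t. Camera axes: x right, y down, z forward; pixel columns grow to the right and rows downward; lengths in m; the calibration is good to about 2 mm. A picture is of the moment at which its call begins.
- env.job_done(): hands the job in; it is judged then, once.
The state is a dict: "time": time; "qpos": joint angles; "qvel": joint speeds; "tau": joint torques, N m; "eef_pos": TCP position; "ee_rot": TCP orientation; "contact_force": force on the tool from outside, world axes, zero at the start; "ft_torque": the same for the moment, N m; "grip_width": finger opening in m; "gripper_force": force on a finger pad.
Only numpy, scipy, OpenCV 4.12 (cv2) and the standard library are available. Lean on these libraries where they do the work, as an engineer would, in place of code of your own. Each camera call takes 0.05 s, during which the arm holds its last target. There are 200 camera calls.

## Working session

There is one attempt and no reset: what is moved stays moved. The work goes in short steps, Python scripts to look and compute and a tool call to move; the robot and the scene stay as the last step left them, time stands still between calls to the robot, and variables do not carry over. Pictures are saved under pics/ and viewed, at most 10 in all, crops included, and the job is handed in when it is done.

Besides the shell and the picture viewer there is one more tool, called after "Request:" as name(argument=value, ...) on one line, values as JSON. move_arm: Moves the arm, as the interface text tells. Its arguments: {"type":"object","properties":{"commands":{"type":"array","items":{"type":"object","properties":{"jaw":{"type":"number"},"translation":{"type":"array","items":{"type":"number"}},"roll":{"type":"number"}}}},"grip_force":{"type":"number"}},"required":["commands"]}

```bash
mkdir -p pics; python3 - <<'E'
from workcell import env
import cv2,numpy as np
print(env.hold_point_z, env.state())
ims=[]
for n in ["scene","top"]:
    c=env.read_camera(n); np.savez(f"{n}.npz",**c); cv2.imwrite(f"pics/{n}0.png",c["frame"])
    print(n,c["K"].tolist(),c["R"].tolist(),c["t"].tolist())
E
```

```text
0.0539 {'time': 0.0, 'qpos': array([-76.37572014,  22.87326599,   2.58038452,  88.11444046,
        -1.07089825,  69.14984726,  -2.90470369]), 'qvel': array([-0.05469345, -0.1501833 ,  0.07431366,  0.09550819,  0.05126488,
       -0.04046626, -0.00085569]), 'tau': array([ 7.16419381e-04, -4.75110269e+01,  1.36504892e+00, -2.54218787e+01,
        1.17431616e-02,  9.36864613e-03,  8.29114612e-06]), 'eef_pos': array([0.21460845, 0.61302707, 0.30284612]), 'ee_rot': array([-1.79886899e+02,  8.42840721e-03,  1.60710120e+02]), 'contact_force': array([-0.23768672, -0.2251636 , -0.61522433]), 'ft_torque': array([0.00683027, 0.03251587, 0.00893649]), 'gripper_force': 0.0, 'grip_width': 0.08521704329635184}
scene [[438.0495476599944, 0.0, 326.04544305085375], [0.0, 438.0495476599944, 243.88438827601806], [0.0, 0.0, 1.0]] [[0.8562763613872989, -0.5161504325898041, -0.019481372299871718], [-0.3167190065767347, -0.49488477595505176, -0.8091836190883777], [0.4080194404711303, 0.6990549259287689, -0.5872327875147549]] [-0.5436904547596669, 0.21617862867025717, 0.8880970033867633]
top [[591.1690908415376, 0.0, 325.9881214198941], [0.0, 591.1690908415376, 242.10278052413778], [0.0, 0.0, 1.0]] [[0.0072132723242810505, -0.9998071406469102, 0.018266094651732814], [-0.9960754600746965, -0.008795354219777342, -0.08806996980316849], [0.08821364145843959, -0.017559135958211274, -0.9959468008910131]] [-0.1336144448343103, 0.537657752605196, 1.2949194844616845]
```

View pics/scene0.png

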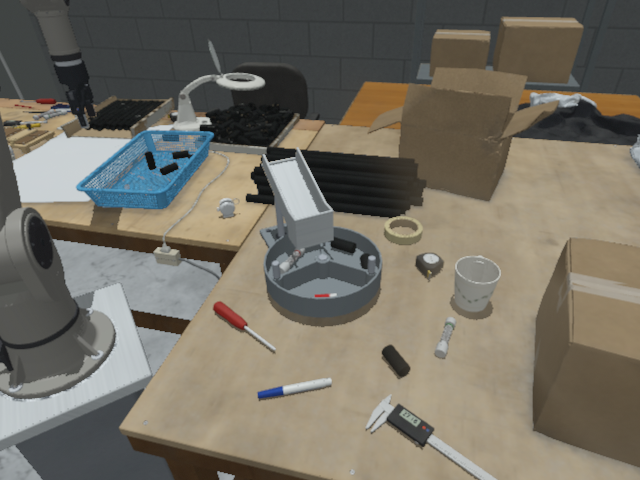

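View pics/top0.png

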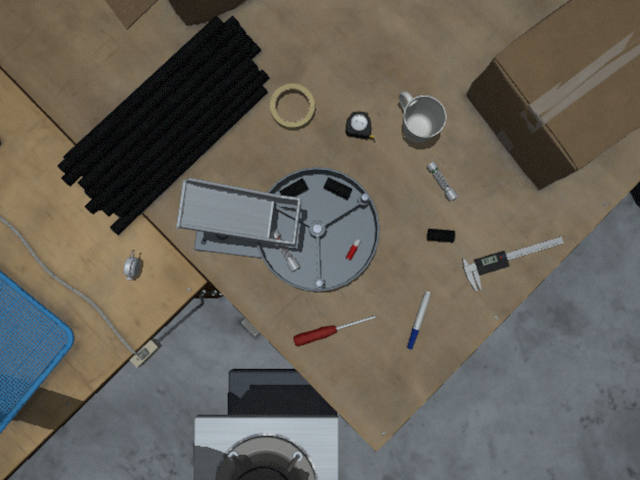

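The top view shows the carousel hub at about (318,230), with pegs at (364,198) and (319,284) and the third one under the chute. The sample tubes are at (294,186) and (337,188), the chute runs left from (300,222) to (180,205), and the loose tube is at (441,236). The peg opposite the tube compartment is therefore the one at (319,284).

```bash
cat > h.py <<'E'
import numpy as np,cv2
def cloud(c):
    d=c["depth"];v,u=np.mgrid[:480,:640]
    K=c["K"];P=np.stack([(u-K[0,2])/K[0,0]*d,(v-K[1,2])/K[1,1]*d,d],-1)
    X=(P-c["t"])@c["R"]; X[d<=0]=np.nan
    return X
E
python3 - <<'E'
from h import *
c=np.load("top.npz");X=cloud(c);f=c["frame"]
for uv in [(318,230),(364,198),(319,284),(441,236),(345,215),(240,205),(190,205)]: print(uv,X[uv[1],uv[0]].round(4))
def box(u0,u1,v0,v1):
    m=np.zeros((480,640),bool);m[v0:v1,u0:u1]=1;return m
z=X[...,2]
# pegs
for b in [(352,376,186,210),(308,331,272,296)]:
    m=box(*b)&(z>.108)&(z<.125);print("peg",m.sum(),X[m].mean(0).round(4))
# rim circle
m=box(250,385,160,300)&(z>.069)&(z<.081);p=X[m][:,:2]
hub=X[230,318,:2]
r=np.hypot(*(p-hub).T);p=p[(r>.12)&(r<.145)]
A=np.c_[2*p,np.ones(len(p))];s=np.linalg.lstsq(A,(p**2).sum(1),rcond=None)[0]
print("axis fit",s[:2],np.sqrt(s[2]+s[0]**2+s[1]**2),len(p))
ax=s[:2]
# tube
g=f.max(2);m=box(422,460,224,248)&(g<60);t=X[m];print("tube",m.sum(),np.nanmean(t,0),np.nanmax(t[:,2]))
(r)=cv2.minAreaRect(np.argwhere(m)[:,::-1].astype(np.float32));print(r)
q=t[t[:,2]>.018][:,:2];r2=cv2.minAreaRect((q*1000).astype(np.float32));print(r2)
bp=cv2.boxPoints(r2);print(bp)
# chute floor
m=box(195,270,192,225)&(z>.1)&(z<.25);p=X[m]
for _ in range(4):
    co=np.linalg.lstsq(np.c_[p[:,:2],np.ones(len(p))],p[:,2],rcond=None)[0]
    e=np.c_[p[:,:2],np.ones(len(p))]@co-p[:,2];p=p[abs(e)<max(.003,2*e.std()*.7)]
print("plane",co,np.hypot(*co[:2]),np.degrees(np.arctan2(co[1],co[0])),len(p), "z at axis",co@[*ax,1])
# walls: points above floor plane by >30mm
h=z-(X[...,:2]@co[:2]+co[2]);m=box(170,310,170,255)&(h>.034)&(h<.046+.01)&(z>.12)
d=co[:2]/np.hypot(*co[:2]);n=np.array([d[1],-d[0]])
w=X[m][:,:2]-ax;print("walls", m.sum(),np.histogram(w@n,bins=np.arange(-.07,.07,.005)));print("along",(w@d).min(),(w@d).max())
for s_ in (1,-1):
    k=(w@n)*s_>.03;pl=np.polyfit((w@d)[k],(w@n)[k],1);print("wall",k.sum(),pl)
E
```

```text
(318, 230) [ 0.5598 -0.111   0.0788]
(364, 198) [ 0.6237 -0.2065  0.1182]
(319, 284) [ 0.4437 -0.1139  0.1134]
(441, 236) [ 0.5546 -0.3868  0.0265]
(345, 215) [ 0.5998 -0.1714  0.0276]
(240, 205) [0.6015 0.0477 0.1502]
(190, 205) [0.5944 0.1397 0.1914]
peg 46 [ 0.6263 -0.2068  0.1142]
peg 43 [ 0.4456 -0.1126  0.1144]
axis fit [ 0.5631455  -0.10750612] 0.13148172922256574 818
tube 324 [ 0.55669545 -0.38627585  0.0231917 ] 0.0338220156134753
((440.520751953125, 235.25177001953125), (27.32196617126465, 11.875503540039062), 4.763641834259033)
((556.9381103515625, -387.8883056640625), (59.59706115722656, 25.575664520263672), 85.68413543701172)
[[ 541.94403 -416.63998]
 [ 567.4472  -418.56467]
 [ 571.9322  -359.13663]
 [ 546.429   -357.21194]]
plane [0.05611641 0.49608994 0.09003739] 0.49925372349148894 83.54628328481083 1793 z at axis 0.0683063931701822
walls 516 (array([  0,   0,   0,   0,  69, 158,   0,   2,   0,   0,   1,   0,   0,
         1,   1,   0,   0,   2,   0,   0,   1,   0, 167, 114,   0,   0,
         0,   0]), array([-7.00000000e-02, -6.50000000e-02, -6.00000000e-02, -5.50000000e-02,
       -5.00000000e-02, -4.50000000e-02, -4.00000000e-02, -3.50000000e-02,
       -3.00000000e-02, -2.50000000e-02, -2.00000000e-02, -1.50000000e-02,
       -1.00000000e-02, -5.00000000e-03,  5.55111512e-17,  5.00000000e-03,
        1.00000000e-02,  1.50000000e-02,  2.00000000e-02,  2.50000000e-02,
        3.00000000e-02,  3.50000000e-02,  4.00000000e-02,  4.50000000e-02,
        5.00000000e-02,  5.50000000e-02,  6.00000000e-02,  6.50000000e-02,
        7.00000000e-02]))
along 0.04021551208376298 0.2507534643811578
wall 282 [0.01159207 0.04294619]
wall 229 [ 0.00105698 -0.04378563]
```

```bash
cat > plan.py <<'E'
import numpy as np,json
def plan(start,path,n,jaw,dec=1):
    """start/path: (x,y,z,yaw) tool down; n rows spread over the path; rounded with feedback"""
    P=np.array([start]+list(path),float);L=np.r_[0,np.cumsum(np.maximum(np.linalg.norm(np.diff(P[:,:3],axis=0),axis=1),np.abs(np.diff(P[:,3]))*.003))]
    cur=P[0].copy();rows=[]
    for s in np.linspace(0,L[-1],n+1)[1:]:
        g=np.array([np.interp(s,L,P[:,i]) for i in range(4)])
        a=np.radians(cur[3]);d=g[:3]-cur[:3]
        R=np.array([[np.cos(a),np.sin(a),0],[np.sin(a),-np.cos(a),0],[0,0,-1]])  # columns = tool axes
        t=np.round(R.T@d*100,dec)+0.;r=round(-(g[3]-cur[3]),1)+0.
        cur[:3]+=R@t/100;cur[3]-=r
        rows.append({"jaw":jaw,"translation":t.tolist(),"roll":r})
    print(json.dumps(rows));print("max",max(np.linalg.norm(r["translation"]) for r in rows),max(abs(r["roll"]) for r in rows),"end",cur.round(4))
E
python3 - <<'E'
from plan import *
plan((.2146,.613,.3028,160.7),[(.40,.25,.33,85),(.4456,-.1126,.28,2.5)],20,60)
E
```

```text
[{"jaw": 60, "translation": [-2.8, -2.7, -0.3], "roll": 7.2}, {"jaw": 60, "translation": [-3.1, -2.3, -0.2], "roll": 7.2}, {"jaw": 60, "translation": [-3.4, -1.9, -0.3], "roll": 7.2}, {"jaw": 60, "translation": [-3.6, -1.4, -0.2], "roll": 7.2}, {"jaw": 60, "translation": [-3.7, -1.0, -0.3], "roll": 7.2}, {"jaw": 60, "translation": [-3.9, -0.5, -0.3], "roll": 7.2}, {"jaw": 60, "translation": [-3.9, -0.1, -0.2], "roll": 7.2}, {"jaw": 60, "translation": [-3.8, 0.5, -0.3], "roll": 7.2}, {"jaw": 60, "translation": [-3.8, 0.9, -0.2], "roll": 7.2}, {"jaw": 60, "translation": [-3.6, 1.4, -0.3], "roll": 7.2}, {"jaw": 60, "translation": [-3.6, 1.2, 0.1], "roll": 8.0}, {"jaw": 60, "translation": [-3.7, 1.1, 0.6], "roll": 8.7}, {"jaw": 60, "translation": [-3.5, 1.7, 0.5], "roll": 8.6}, {"jaw": 60, "translation": [-3.2, 2.1, 0.5], "roll": 8.7}, {"jaw": 60, "translation": [-2.8, 2.6, 0.5], "roll": 8.7}, {"jaw": 60, "translation": [-2.4, 3.0, 0.6], "roll": 8.7}, {"jaw": 60, "translation": [-2.0, 3.3, 0.5], "roll": 8.7}, {"jaw": 60, "translation": [-1.4, 3.6, 0.5], "roll": 8.7}, {"jaw": 60, "translation": [-0.8, 3.8, 0.6], "roll": 8.7}, {"jaw": 60, "translation": [-0.3, 3.8, 0.5], "roll": 8.7}]
max 3.9433488306260704 8.7 end [ 0.4454 -0.1125  0.2798  2.5   ]
```

Request:
move_arm(commands=[{"jaw": 60, "translation": [-2.8, -2.7, -0.3], "roll": 7.2}, {"jaw": 60, "translation": [-3.1, -2.3, -0.2], "roll": 7.2}, {"jaw": 60, "translation": [-3.4, -1.9, -0.3], "roll": 7.2}, {"jaw": 60, "translation": [-3.6, -1.4, -0.2], "roll": 7.2}, {"jaw": 60, "translation": [-3.7, -1.0, -0.3], "roll": 7.2}, {"jaw": 60, "translation": [-3.9, -0.5, -0.3], "roll": 7.2}, {"jaw": 60, "translation": [-3.9, -0.1, -0.2], "roll": 7.2}, {"jaw": 60, "translation": [-3.8, 0.5, -0.3], "roll": 7.2}, {"jaw": 60, "translation": [-3.8, 0.9, -0.2], "roll": 7.2}, {"jaw": 60, "translation": [0, 0, 0], "roll": 0}])

```text
time: 1.1
eef_pos: [0.3762, 0.2968, 0.3271]
ee_rot: [180.0, 0.1, 95.3]
contact_force: [0.1, -0.3, 0.9]
grip_width: 0.0652
gripper_force: 0.0
```

```bash
python3 - <<'E'
from plan import *
plan((.3762,.2968,.3271,95.3),[(.4056,.20,.32,70),(.4456,-.1126,.26,2.5)],13,60)
E
```

```text
[{"jaw": 60, "translation": [-3.2, 0.7, 0.2], "roll": 8.1}, {"jaw": 60, "translation": [-3.0, 1.0, 0.3], "roll": 8.1}, {"jaw": 60, "translation": [-2.9, 1.6, 0.2], "roll": 8.1}, {"jaw": 60, "translation": [-2.8, 1.4, 0.5], "roll": 7.0}, {"jaw": 60, "translation": [-2.7, 1.8, 0.7], "roll": 6.8}, {"jaw": 60, "translation": [-2.4, 2.0, 0.6], "roll": 6.9}, {"jaw": 60, "translation": [-2.2, 2.4, 0.6], "roll": 6.8}, {"jaw": 60, "translation": [-1.9, 2.5, 0.6], "roll": 6.8}, {"jaw": 60, "translation": [-1.6, 2.8, 0.6], "roll": 6.9}, {"jaw": 60, "translation": [-1.2, 3.0, 0.6], "roll": 6.8}, {"jaw": 60, "translation": [-0.8, 3.0, 0.6], "roll": 6.8}, {"jaw": 60, "translation": [-0.5, 3.2, 0.6], "roll": 6.9}, {"jaw": 60, "translation": [-0.1, 3.2, 0.6], "roll": 6.8}]
max 3.3196385345395667 8.1 end [ 0.4461 -0.1127  0.2601  2.5   ]
```

Request:
move_arm(commands=[{"jaw": 60, "translation": [-3.2, 0.7, 0.2], "roll": 8.1}, {"jaw": 60, "translation": [-3.0, 1.0, 0.3], "roll": 8.1}, {"jaw": 60, "translation": [-2.9, 1.6, 0.2], "roll": 8.1}, {"jaw": 60, "translation": [-2.8, 1.4, 0.5], "roll": 7.0}, {"jaw": 60, "translation": [-2.7, 1.8, 0.7], "roll": 6.8}, {"jaw": 60, "translation": [-2.4, 2.0, 0.6], "roll": 6.9}, {"jaw": 60, "translation": [-2.2, 2.4, 0.6], "roll": 6.8}, {"jaw": 60, "translation": [-1.9, 2.5, 0.6], "roll": 6.8}, {"jaw": 60, "translation": [-1.6, 2.8, 0.6], "roll": 6.9}, {"jaw": 60, "translation": [-1.2, 3.0, 0.6], "roll": 6.8}, {"jaw": 60, "translation": [-0.8, 3.0, 0.6], "roll": 6.8}, {"jaw": 60, "translation": [-0.5, 3.2, 0.6], "roll": 6.9}, {"jaw": 60, "translation": [-0.1, 3.2, 0.6], "roll": 6.8}, {"jaw": 60, "translation": [0, 0, 0], "roll": 0}, {"jaw": 60, "translation": [0, 0, 0], "roll": 0}])

```text
time: 2.6
eef_pos: [0.4474, -0.106, 0.2595]
ee_rot: [-180.0, 0.1, 3.1]
contact_force: [0.2, 0.2, 0.1]
grip_width: 0.0655
gripper_force: 0.0
```

Request:
move_arm(commands=[{"jaw": 60, "translation": [-0.2, 0.7, 1.5], "roll": 0.6}, {"jaw": 60, "translation": [0, 0, 3], "roll": 0}, {"jaw": 60, "translation": [0, 0, 3], "roll": 0}, {"jaw": 90, "translation": [0, 0, 2], "roll": 0}, {"jaw": 150, "translation": [0, 0, 0.8], "roll": 0}, {"jaw": 180, "translation": [0, 0, 0], "roll": 0}, {"jaw": 180, "translation": [0, 0, 0], "roll": 0}, {"jaw": 180, "translation": [0, 0, 0], "roll": 0}, {"jaw": 180, "translation": [0, 0, 0], "roll": 0}], grip_force=20)

```text
time: 3.5
eef_pos: [0.4466, -0.1132, 0.1578]
ee_rot: [-180.0, -0.1, 2.5]
contact_force: [0.1, -0.0, -0.2]
grip_width: 0.0254
gripper_force: 0.0
```

```bash
python3 - <<'E'
from workcell import env
import cv2,numpy as np
a=env.read_camera("wrist");b=env.read_camera("scene")
cv2.imwrite("pics/p3.png",np.hstack([cv2.resize(a["frame"],(400,300)),b["frame"][150:450,160:560]]))
E
```

```text
(no output)
```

View pics/p3.png

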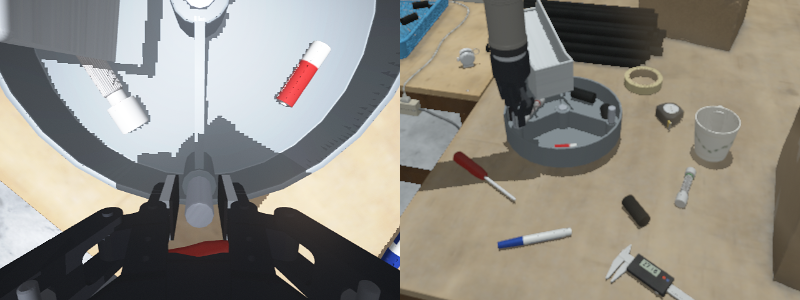

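The wrist view shows the peg at (200,205) caged between the fingers. Next I plan the arc.

```bash
cat > arc.py <<'E'
from plan import *
import sys
from workcell import env
def arc(a1,n,jaw,dec=2):
    s=env.state();p=s["eef_pos"];a0=np.degrees(np.arctan2(p[1]+.108,p[0]-.563))%360
    print(a0,np.hypot(p[1]+.108,p[0]-.563),s["ee_rot"])
    w=[(.563+.118*np.cos(np.radians(a)),-.108+.118*np.sin(np.radians(a)),.156,a-180) for a in np.linspace(a0,a1,n+1)[1:]]
    plan((*p,s["ee_rot"][2]),w,n,jaw,dec)
arc(float(sys.argv[1]),int(sys.argv[2]),int(sys.argv[3]))
E
python3 arc.py 223 10 195
```

```text
182.57090368537604 0.1167926043563716 [-1.79979609e+02 -8.68992171e-02  2.52081181e+00]
[{"jaw": 195, "translation": [-0.09, 0.82, 0.15], "roll": -4.0}, {"jaw": 195, "translation": [0.03, 0.84, 0.0], "roll": -4.1}, {"jaw": 195, "translation": [0.03, 0.83, 0.0], "roll": -4.0}, {"jaw": 195, "translation": [0.03, 0.83, 0.0], "roll": -4.1}, {"jaw": 195, "translation": [0.03, 0.83, 0.0], "roll": -4.0}, {"jaw": 195, "translation": [0.03, 0.84, 0.0], "roll": -4.1}, {"jaw": 195, "translation": [0.03, 0.83, 0.0], "roll": -4.0}, {"jaw": 195, "translation": [0.03, 0.83, 0.0], "roll": -4.1}, {"jaw": 195, "translation": [0.03, 0.84, 0.0], "roll": -4.0}, {"jaw": 195, "translation": [0.03, 0.83, 0.0], "roll": -4.1}]
max 0.840535543567314 4.1 end [ 0.4767 -0.1885  0.156  43.0208]
```

Request:
move_arm(commands=[{"jaw": 195, "translation": [-0.1, 0.8, 0.1], "roll": -4.0}, {"jaw": 195, "translation": [0.03, 0.83, 0.0], "roll": -4.1}, {"jaw": 195, "translation": [0.03, 0.83, 0.0], "roll": -4.0}, {"jaw": 195, "translation": [0.03, 0.83, 0.0], "roll": -4.1}, {"jaw": 195, "translation": [0.03, 0.83, 0.0], "roll": -4.0}, {"jaw": 195, "translation": [0.03, 0.83, 0.0], "roll": -4.1}, {"jaw": 195, "translation": [0.03, 0.83, 0.0], "roll": -4.0}, {"jaw": 195, "translation": [0.03, 0.83, 0.0], "roll": -4.1}, {"jaw": 195, "translation": [0.03, 0.83, 0.0], "roll": -4.0}, {"jaw": 195, "translation": [0.03, 0.83, 0.0], "roll": -4.1}, {"jaw": 195, "translation": [0, 0, 0], "roll": 0}, {"jaw": 195, "translation": [0, 0, 0], "roll": 0}])

```text
time: 4.8
eef_pos: [0.4762, -0.1883, 0.1561]
ee_rot: [180.0, -0.0, 42.9]
contact_force: [0.0, -0.4, -0.1]
grip_width: 0.0201
gripper_force: 0.2
```

```bash
python3 arc.py 264 10 195
```

```text
222.76434837022134 0.11823377126436829 [ 1.79964703e+02 -2.17096868e-02  4.29004068e+01]
[{"jaw": 195, "translation": [0.05, 0.87, 0.01], "roll": -4.1}, {"jaw": 195, "translation": [0.03, 0.85, 0.0], "roll": -4.1}, {"jaw": 195, "translation": [0.04, 0.85, 0.0], "roll": -4.1}, {"jaw": 195, "translation": [0.03, 0.84, 0.0], "roll": -4.1}, {"jaw": 195, "translation": [0.03, 0.85, 0.0], "roll": -4.1}, {"jaw": 195, "translation": [0.03, 0.84, 0.0], "roll": -4.2}, {"jaw": 195, "translation": [0.03, 0.85, 0.0], "roll": -4.1}, {"jaw": 195, "translation": [0.03, 0.84, 0.0], "roll": -4.1}, {"jaw": 195, "translation": [0.03, 0.85, 0.0], "roll": -4.1}, {"jaw": 195, "translation": [0.03, 0.84, 0.0], "roll": -4.1}]
max 0.8714929718592113 4.2 end [ 0.5506 -0.2253  0.156  84.0004]
```

Tracking is accurate, and the assumed axes convention holds.

Request:
move_arm(commands=[{"jaw": 195, "translation": [0.05, 0.87, 0.0], "roll": -4.1}, {"jaw": 195, "translation": [0.03, 0.85, 0.0], "roll": -4.1}, {"jaw": 195, "translation": [0.03, 0.85, 0.0], "roll": -4.1}, {"jaw": 195, "translation": [0.03, 0.85, 0.0], "roll": -4.1}, {"jaw": 195, "translation": [0.03, 0.85, 0.0], "roll": -4.1}, {"jaw": 195, "translation": [0.03, 0.85, 0.0], "roll": -4.1}, {"jaw": 195, "translation": [0.03, 0.85, 0.0], "roll": -4.1}, {"jaw": 195, "translation": [0.03, 0.85, 0.0], "roll": -4.1}, {"jaw": 195, "translation": [0.03, 0.85, 0.0], "roll": -4.1}, {"jaw": 195, "translation": [0.03, 0.8, 0.0], "roll": -4.1}, {"jaw": 195, "translation": [0, 0, 0], "roll": 0}, {"jaw": 195, "translation": [0, 0, 0], "roll": 0}])

```text
time: 6.0
eef_pos: [0.5502, -0.2246, 0.1558]
ee_rot: [-180.0, -0.0, 83.9]
contact_force: [-0.2, 0.2, -0.8]
grip_width: 0.0199
gripper_force: 0.2
```

```bash
cat > ang.py <<'E'
from workcell import env
from h import *
from scipy.ndimage import label
c=env.read_camera("top");X=cloud(c);z=X[...,2]
ax=np.array([.563,-.108]);rel=X[...,:2]-ax;r=np.hypot(rel[...,0],rel[...,1])
m=(z>.095)&(z<.122)&(r>.100)&(r<.135);L,n=label(m)
for i in range(1,n+1):
    p=rel[L==i]
    if len(p)>12: q=p.mean(0);print("blob",len(p),q.round(4),np.hypot(*q).round(4),(np.degrees(np.arctan2(q[1],q[0]))%360).round(2))
cv2.imwrite("pics/top_ang.png",c["frame"])
s=env.state();print(s["eef_pos"],s["ee_rot"],s["contact_force"],s["grip_width"])
E
python3 ang.py
```

```text
blob 53 [0.1057 0.0501] 0.117 25.35
blob 178 [0.0191 0.1007] 0.1025 79.23
blob 49 [-0.0965  0.0679] 0.1179 144.87
[ 0.55009196 -0.22464006  0.15584594] [-1.79987682e+02 -2.71052251e-02  8.39275205e+01] [0.4059644  0.71813497 0.272588  ] 0.019837712522775358
```

```bash
cat > ang2.py <<'E'
from workcell import env
from h import *
from scipy.ndimage import label
ax=np.array([.563,-.108]);A=[];Y=[];C=[]
for k in range(4):
    c=env.read_camera("top");X=cloud(c);z=X[...,2]
    rel=X[...,:2]-ax;r=np.hypot(rel[...,0],rel[...,1])
    p=rel[(r<.28)&(r>.11)&(rel[...,1]>0)&(z>.11)&(z<.25)&(abs(rel[...,0]-.12*rel[...,1])<.035)]; Z=X[(r<.28)&(r>.11)&(rel[...,1]>0)&(z>.11)&(z<.25)&(abs(rel[...,0]-.12*rel[...,1])<.035)][:,2]
    for _ in range(4):
        B=np.c_[p,np.ones(len(p))];co=np.linalg.lstsq(B,Z,rcond=None)[0];e=abs(B@co-Z)<.006;p=p[e];Z=Z[e]
    Y.append(np.degrees(np.arctan2(co[1],co[0])))
    m=(z>.108)&(z<.122)&(r>.105)&(r<.131)
    L,n=label(m)
    for i in range(1,n+1):
        q=rel[L==i]
        if len(q)>15: q=q.mean(0);A.append((np.degrees(np.arctan2(q[1],q[0]))%360).round(2))
    # rim axis
    m=(z>.069)&(z<.081)&(r>.122)&(r<.142);q=X[m][:,:2]
    s=np.linalg.lstsq(np.c_[2*q,np.ones(len(q))],(q**2).sum(1),rcond=None)[0];C.append(s[:2])
print("chute",np.round(Y,2),np.hypot(*co[:2]));print("pegs",A);print(np.round(C,4))
E
python3 ang2.py
```

```text
chute [83.25 83.28 83.28 83.32] 0.5051396272288914
pegs [np.float64(25.2), np.float64(62.87), np.float64(79.17), np.float64(144.8), np.float64(25.17), np.float64(65.04), np.float64(93.65), np.float64(144.78), np.float64(25.13), np.float64(68.07), np.float64(93.93), np.float64(100.2), np.float64(144.79), np.float64(25.24), np.float64(63.98), np.float64(144.71)]
[[ 0.5633 -0.1076]
 [ 0.5632 -0.1075]
 [ 0.5632 -0.1076]
 [ 0.5632 -0.1076]]
```

View pics/top_ang.png

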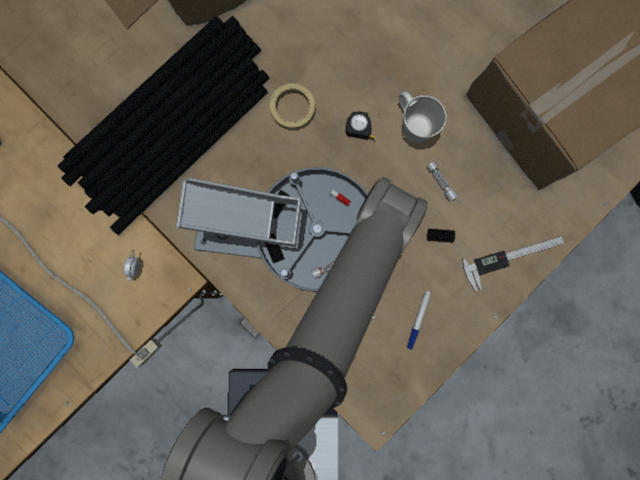

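The top view shows pegs at (295,178) and (285,272), and the carousel is about 1.7° past the target. Shifting back 1 mm and closing on the peg should centre it.

Request:
move_arm(commands=[{"jaw": 195, "translation": [0, -0.08, 0], "roll": 0.6}, {"jaw": 205, "translation": [0, 0, 0], "roll": 0}, {"jaw": 215, "translation": [0, 0, 0], "roll": 0}, {"jaw": 215, "translation": [0, 0, 0], "roll": 0}, {"jaw": 215, "translation": [0, 0, 0], "roll": 0}, {"jaw": 215, "translation": [0, 0, 0], "roll": 0}], grip_force=20)

```text
time: 6.85
eef_pos: [0.5495, -0.2251, 0.156]
ee_rot: [-180.0, -0.0, 83.4]
contact_force: [0.0, 0.3, 2.6]
grip_width: 0.0151
gripper_force: 19.8
```

```bash
python3 ang2.py
```

```text
chute [83.05 83.22 83.06 83.72] 0.5046897379912856
pegs [np.float64(23.99), np.float64(64.54), np.float64(95.16), np.float64(143.52), np.float64(23.94), np.float64(67.77), np.float64(99.24), np.float64(143.59), np.float64(23.95), np.float64(66.91), np.float64(97.28), np.float64(143.57), np.float64(23.91), np.float64(65.86), np.float64(85.01), np.float64(143.62)]
[[ 0.5632 -0.1076]
 [ 0.5631 -0.1078]
 [ 0.5632 -0.1077]
 [ 0.5632 -0.1077]]
```

```bash
python3 - <<'E'
from plan import *
plan((.5495,-.2251,.226,83.4),[(.557,-.388,.18,85.7)],7,60,2)
E
```

```text
[{"jaw": 60, "translation": [-2.3, 0.37, 0.66], "roll": -0.3}, {"jaw": 60, "translation": [-2.3, 0.37, 0.65], "roll": -0.4}, {"jaw": 60, "translation": [-2.3, 0.34, 0.66], "roll": -0.3}, {"jaw": 60, "translation": [-2.31, 0.34, 0.66], "roll": -0.3}, {"jaw": 60, "translation": [-2.31, 0.32, 0.66], "roll": -0.3}, {"jaw": 60, "translation": [-2.31, 0.31, 0.65], "roll": -0.4}, {"jaw": 60, "translation": [-2.31, 0.29, 0.66], "roll": -0.3}]
max 2.426375898330677 0.4 end [ 0.557 -0.388  0.18  85.7  ]
```

Request:
move_arm(commands=[{"jaw": 190, "translation": [0, 0, 0], "roll": 0}, {"jaw": 170, "translation": [0, 0, 0], "roll": 0}, {"jaw": 130, "translation": [0, 0, 0], "roll": 0}, {"jaw": 100, "translation": [0, 0, 0], "roll": 0}, {"jaw": 100, "translation": [0, 0, 0], "roll": 0}, {"jaw": 100, "translation": [0, 0, -1], "roll": 0}, {"jaw": 80, "translation": [0, 0, -2], "roll": 0}, {"jaw": 60, "translation": [0, 0, -3], "roll": 0}, {"jaw": 60, "translation": [0, 0, -1], "roll": 0}])

```text
time: 7.95
eef_pos: [0.5511, -0.226, 0.2295]
ee_rot: [179.7, 0.1, 83.4]
contact_force: [0.0, 0.4, 0.5]
grip_width: 0.0654
gripper_force: 0.0
```

Request:
move_arm(commands=[{"jaw": 60, "translation": [-2.3, 0.3, 0.6], "roll": -0.3}, {"jaw": 60, "translation": [-2.3, 0.3, 0.6], "roll": -0.4}, {"jaw": 60, "translation": [-2.3, 0.3, 0.6], "roll": -0.3}, {"jaw": 60, "translation": [-2.3, 0.3, 0.7], "roll": -0.3}, {"jaw": 60, "translation": [-2.3, 0.3, 0.7], "roll": -0.3}, {"jaw": 60, "translation": [-2.3, 0.3, 0.7], "roll": -0.4}, {"jaw": 60, "translation": [-2.3, 0.3, 0.7], "roll": -0.3}, {"jaw": 60, "translation": [0, 0, 0], "roll": 0}, {"jaw": 60, "translation": [0, 0, 0], "roll": 0}])

```text
time: 8.85
eef_pos: [0.5544, -0.3874, 0.1795]
ee_rot: [-180.0, -0.0, 85.6]
contact_force: [-0.3, 0.2, 0.3]
grip_width: 0.0652
gripper_force: 0.0
```

```bash
python3 ang2.py; python3 - <<'E'
from workcell import env
import cv2
from h import *
c=env.read_camera("wrist");cv2.imwrite("pics/w4.png",c["frame"])
X=cloud(c);m=(c["frame"].max(2)<70)&(X[...,2]<.035)&(X[...,2]>.017)&(abs(X[...,0]-.557)<.03)&(abs(X[...,1]+.388)<.05)
p=X[m][:,:2]
if m.sum()>30: print(m.sum(),cv2.minAreaRect((p*1000).astype(np.float32)),p.mean(0))
s=env.state();print(s["eef_pos"],s["ee_rot"])
E
```

```text
chute [83.41 83.04 83.08 82.78] 0.5063027822648145
pegs [np.float64(23.92), np.float64(63.49), np.float64(74.23), np.float64(95.58), np.float64(263.63), np.float64(143.58), np.float64(23.86), np.float64(65.1), np.float64(82.51), np.float64(98.02), np.float64(263.64), np.float64(143.64), np.float64(23.91), np.float64(63.31), np.float64(71.13), np.float64(86.37), np.float64(98.63), np.float64(263.78), np.float64(143.66), np.float64(23.98), np.float64(63.71), np.float64(75.58), np.float64(95.14), np.float64(263.69), np.float64(143.59)]
[[ 0.5631 -0.1077]
 [ 0.5631 -0.1077]
 [ 0.5631 -0.1077]
 [ 0.5631 -0.1076]]
3745 ((556.6322631835938, -388.4523620605469), (59.14444351196289, 25.95294952392578), 86.1864013671875) [ 0.55672183 -0.387246  ]
[ 0.55539631 -0.38608045  0.18024688] [ 1.79959647e+02 -3.81745973e-02  8.58070681e+01]
```

View pics/w4.png

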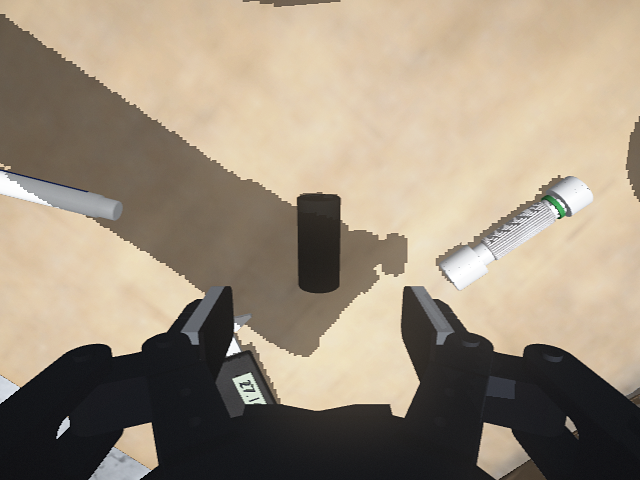

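The wrist view shows the tube at (320,243), lengthwise between the open fingers, with nothing in the way. The carousel stayed at 263.7° against a target of 263.2°. Now the grasp.

Request:
move_arm(commands=[{"jaw": 100, "translation": [-0.2, 0.1, 2], "roll": -0.3}, {"jaw": 100, "translation": [0, 0, 3], "roll": 0}, {"jaw": 100, "translation": [0, 0, 3], "roll": 0}, {"jaw": 100, "translation": [0, 0, 1.5], "roll": 0}, {"jaw": 100, "translation": [0, 0, 0.7], "roll": 0}, {"jaw": 100, "translation": [0, 0, 0], "roll": 0}, {"jaw": 200, "translation": [0, 0, 0], "roll": 0}, {"jaw": 200, "translation": [0, 0, 0], "roll": 0}, {"jaw": 200, "translation": [0, 0, 0], "roll": 0}, {"jaw": 200, "translation": [0, 0, 0], "roll": 0}, {"jaw": 200, "translation": [0, 0, 0], "roll": 0}], grip_force=20)

```text
time: 10.2
eef_pos: [0.5565, -0.3901, 0.0796]
ee_rot: [179.9, 0.1, 86.0]
contact_force: [-0.3, 0.8, 6.7]
grip_width: 0.0267
gripper_force: 21.2
```

Request:
move_arm(commands=[{"jaw": 200, "translation": [0, 0, -0.5], "roll": 0}, {"jaw": 200, "translation": [0, 0, -1.5], "roll": 0}, {"jaw": 200, "translation": [0, 0, -3], "roll": 0}, {"jaw": 200, "translation": [0, 0, -4], "roll": 0}, {"jaw": 200, "translation": [0, 0, -4], "roll": 0}, {"jaw": 200, "translation": [0, 0, -4], "roll": 0}, {"jaw": 200, "translation": [0, 0, -4], "roll": 0}, {"jaw": 200, "translation": [0, 0, -4], "roll": 0}, {"jaw": 200, "translation": [0, 0, -2], "roll": 0}, {"jaw": 200, "translation": [0, 0, -1], "roll": 0}, {"jaw": 200, "translation": [0, 0, 0], "roll": 0}])

```text
time: 11.3
eef_pos: [0.5557, -0.3897, 0.3595]
ee_rot: [179.9, 0.1, 86.0]
contact_force: [-0.3, 0.2, 0.4]
grip_width: 0.026
gripper_force: 20.7
```

```bash
python3 - <<'E'
from plan import *
from workcell import env
s=env.state();print(s["eef_pos"],s["ee_rot"],s["grip_width"],s["gripper_force"])
plan((*s["eef_pos"],s["ee_rot"][2]),[(.5886,.1058,.36,173.2)],19,200,2)
E
```

```text
[ 0.55565311 -0.3896995   0.35954901] [1.79862891e+02 5.77830269e-02 8.59983320e+01] 0.02602370355722841 20.71676641702652
[{"jaw": 200, "translation": [2.61, -0.01, 0.0], "roll": -4.6}, {"jaw": 200, "translation": [2.61, 0.2, 0.0], "roll": -4.6}, {"jaw": 200, "translation": [2.58, 0.41, -0.01], "roll": -4.6}, {"jaw": 200, "translation": [2.54, 0.62, 0.0], "roll": -4.6}, {"jaw": 200, "translation": [2.48, 0.81, 0.0], "roll": -4.5}, {"jaw": 200, "translation": [2.42, 1.01, 0.0], "roll": -4.6}, {"jaw": 200, "translation": [2.32, 1.2, -0.01], "roll": -4.6}, {"jaw": 200, "translation": [2.22, 1.38, 0.0], "roll": -4.6}, {"jaw": 200, "translation": [2.1, 1.56, 0.0], "roll": -4.6}, {"jaw": 200, "translation": [1.97, 1.71, 0.0], "roll": -4.6}, {"jaw": 200, "translation": [1.82, 1.87, -0.01], "roll": -4.6}, {"jaw": 200, "translation": [1.67, 2.01, 0.0], "roll": -4.6}, {"jaw": 200, "translation": [1.5, 2.14, 0.0], "roll": -4.6}, {"jaw": 200, "translation": [1.33, 2.26, 0.0], "roll": -4.6}, {"jaw": 200, "translation": [1.14, 2.35, -0.01], "roll": -4.5}, {"jaw": 200, "translation": [0.96, 2.43, 0.0], "roll": -4.6}, {"jaw": 200, "translation": [0.75, 2.5, 0.0], "roll": -4.6}, {"jaw": 200, "translation": [0.55, 2.56, 0.0], "roll": -4.6}, {"jaw": 200, "translation": [0.35, 2.59, -0.01], "roll": -4.6}]
max 2.6223081436017392 4.6 end [5.886000e-01 1.058000e-01 3.600000e-01 1.731983e+02]
```

Request:
move_arm(commands=[{"jaw": 200, "translation": [2.6, 0.0, 0.0], "roll": -4.6}, {"jaw": 200, "translation": [2.6, 0.2, 0.0], "roll": -4.6}, {"jaw": 200, "translation": [2.6, 0.4, 0.0], "roll": -4.6}, {"jaw": 200, "translation": [2.5, 0.6, 0.0], "roll": -4.6}, {"jaw": 200, "translation": [2.5, 0.8, 0.0], "roll": -4.5}, {"jaw": 200, "translation": [2.4, 1.0, 0.0], "roll": -4.6}, {"jaw": 200, "translation": [2.3, 1.2, 0.0], "roll": -4.6}, {"jaw": 200, "translation": [2.2, 1.4, 0.0], "roll": -4.6}, {"jaw": 200, "translation": [2.1, 1.6, 0.0], "roll": -4.6}, {"jaw": 200, "translation": [2.0, 1.7, 0.0], "roll": -4.6}, {"jaw": 200, "translation": [1.8, 1.9, 0.0], "roll": -4.6}, {"jaw": 200, "translation": [1.7, 2.0, 0.0], "roll": -4.6}, {"jaw": 200, "translation": [1.5, 2.1, 0.0], "roll": -4.6}, {"jaw": 200, "translation": [1.3, 2.3, 0.0], "roll": -4.6}, {"jaw": 200, "translation": [1.1, 2.4, 0.0], "roll": -4.5}, {"jaw": 200, "translation": [1.0, 2.4, 0.0], "roll": -4.6}, {"jaw": 200, "translation": [0.7, 2.5, 0.0], "roll": -4.6}, {"jaw": 200, "translation": [0.5, 2.6, 0.0], "roll": -4.6}, {"jaw": 200, "translation": [0.3, 2.6, 0.0], "roll": -4.6}, {"jaw": 200, "translation": [0, 0, 0], "roll": 0}])

```text
time: 13.3
eef_pos: [0.5901, 0.1125, 0.3576]
ee_rot: [179.8, -0.1, 173.8]
contact_force: [-0.5, -0.0, -0.2]
grip_width: 0.0262
gripper_force: 20.7
```

```bash
python3 - <<'E'
from plan import *
from workcell import env
import cv2
a=env.read_camera("wrist");b=env.read_camera("scene")
cv2.imwrite("pics/p5.png",np.hstack([cv2.resize(a["frame"],(400,300)),b["frame"][50:350,160:560]]))
s=env.state();print(s["eef_pos"],s["ee_rot"],s["grip_width"],s["gripper_force"],s["qpos"])
plan((*s["eef_pos"],s["ee_rot"][2]),[(.5886,.1058,.285,173.2)],4,200,2)
E
```

```text
[0.59048898 0.10706575 0.35766178] [-1.79973322e+02 -1.54882146e-02  1.73359354e+02] 0.026139809734420073 20.71500062942505 [-1.45785701e+01  1.57302225e+01  2.61064316e-01  9.09459163e+01
 -5.36578038e-02  7.33480324e+01  6.90474768e+01]
[{"jaw": 200, "translation": [0.04, -0.04, 1.82], "roll": 0.0}, {"jaw": 200, "translation": [0.05, -0.03, 1.81], "roll": 0.1}, {"jaw": 200, "translation": [0.04, -0.04, 1.82], "roll": 0.0}, {"jaw": 200, "translation": [0.04, -0.04, 1.82], "roll": 0.1}]
max 1.8208789086592223 0.1 end [5.886000e-01 1.058000e-01 2.850000e-01 1.731594e+02]
```

View pics/p5.png

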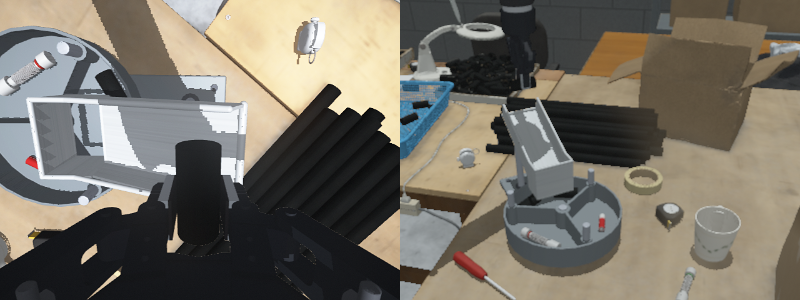

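The tube is held crosswise over the upper chute, at about (198,190) in the wrist view. Lowering, then a check before release.

Request:
move_arm(commands=[{"jaw": 200, "translation": [0, -0.1, 1.5], "roll": 0.2}, {"jaw": 200, "translation": [0, 0, 2], "roll": 0}, {"jaw": 200, "translation": [0, 0, 2], "roll": 0}, {"jaw": 200, "translation": [0, 0, 1.2], "roll": 0}, {"jaw": 200, "translation": [0, 0, 0.5], "roll": 0}, {"jaw": 200, "translation": [0, 0, 0], "roll": 0}, {"jaw": 200, "translation": [0, 0, 0], "roll": 0}])

```text
time: 14.1
eef_pos: [0.591, 0.1048, 0.2868]
ee_rot: [180.0, 0.1, 173.0]
contact_force: [-0.2, -0.2, -0.5]
grip_width: 0.026
gripper_force: 20.7
```

```bash
python3 - <<'E'
from workcell import env
import cv2,numpy as np
a=env.read_camera("wrist");b=env.read_camera("scene")
z=cv2.resize(b["frame"][110:260,220:420],(400,300))
cv2.imwrite("pics/p6.png",np.hstack([cv2.resize(a["frame"],(400,300)),z]))
s=env.state();print(s["eef_pos"],s["ee_rot"],s["grip_width"],s["contact_force"])
E
```

```text
[0.59097352 0.10503796 0.28702081] [1.79956339e+02 1.09494425e-01 1.73002819e+02] 0.026105322136629954 [ 0.78061561  0.24177921 -0.11676302]
```

View pics/p6.png

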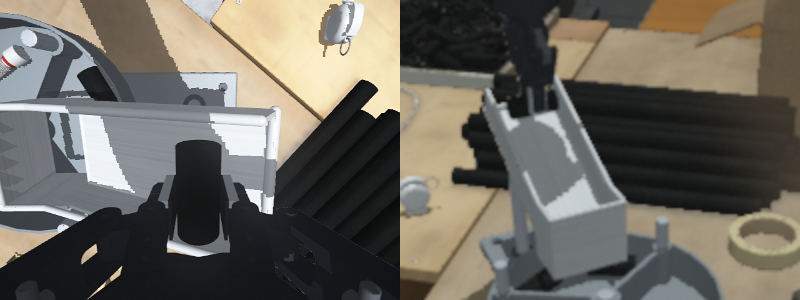

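The tube is inside the channel, crosswise, about 33 mm above the floor. Releasing it.

Request:
move_arm(commands=[{"jaw": 120, "translation": [0, 0, 0], "roll": 0}, {"jaw": 120, "translation": [0, 0, 0], "roll": 0}, {"jaw": 120, "translation": [0, 0, 0], "roll": 0}, {"jaw": 120, "translation": [0, 0, 0], "roll": 0}, {"jaw": 120, "translation": [0, 0, 0], "roll": 0}, {"jaw": 120, "translation": [0, 0, -1], "roll": 0}, {"jaw": 120, "translation": [0, 0, -3], "roll": 0}, {"jaw": 120, "translation": [0, 0, -4], "roll": 0}, {"jaw": 120, "translation": [0, 0, -4], "roll": 0}, {"jaw": 120, "translation": [0, 4, 0], "roll": 0}, {"jaw": 120, "translation": [0, 4, 0], "roll": 0}, {"jaw": 120, "translation": [0, 4, 0], "roll": 0}, {"jaw": 120, "translation": [0, 4, 0], "roll": 0}, {"jaw": 120, "translation": [0, 4, 0], "roll": 0}, {"jaw": 120, "translation": [0, 0, 0], "roll": 0}, {"jaw": 120, "translation": [0, 0, 0], "roll": 0}, {"jaw": 120, "translation": [0, 0, 0], "roll": 0}, {"jaw": 120, "translation": [0, 0, 0], "roll": 0}])

```text
time: 16.0
eef_pos: [0.6153, 0.3016, 0.4065]
ee_rot: [-180.0, 0.1, 172.9]
contact_force: [-0.4, -0.7, -0.1]
grip_width: 0.0453
gripper_force: 0.0
```

```bash
python3 ang2.py | head -2; python3 - <<'E'
from workcell import env
import cv2,numpy as np
a=env.read_camera("top");b=env.read_camera("scene")
f=lambda im,u,v:cv2.resize(im[v:v+150,u:u+200],(400,300),interpolation=cv2.INTER_CUBIC)
cv2.imwrite("pics/p7.png",np.hstack([f(a["frame"],180,155),f(b["frame"],220,150)]))
print(env.state()["eef_pos"])
E
```

```text
chute [83.23 83.33 82.98 83.13] 0.5051692532376836
pegs [np.float64(24.01), np.float64(69.11), np.float64(94.02), np.float64(263.61), np.float64(143.64), np.float64(23.91), np.float64(66.48), np.float64(81.04), np.float64(98.42), np.float64(263.65), np.float64(143.66), np.float64(23.83), np.float64(65.61), np.float64(96.61), np.float64(263.64), np.float64(143.54), np.float64(23.97), np.float64(64.02), np.float64(74.24), np.float64(96.3), np.float64(263.67), np.float64(143.68)]
[0.61480883 0.30301302 0.40609994]
```

View pics/p7.png

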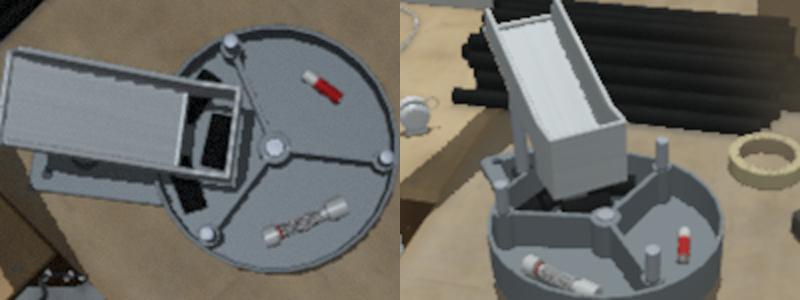

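The chute is empty. The loose tube shows through the spout at (215,140), between the two sample tubes, and the carousel is unchanged at 263.65°. I'll check the tube's height and hand in.

```bash
python3 - <<'E'
from workcell import env
from h import *
c=env.read_camera("top");X=cloud(c)
p=X[220:230,284:291].reshape(-1,3);m=np.nanmedian(p,0);print(m)
if .03<m[2]<.075: print(env.job_done())
E
```

```text
[ 0.57371101 -0.04336885  0.05660573]
the job is handed in; nothing more can be done
None
```

The job is handed in: the carousel stands about 0.5° from centred under the spout, and the loose tube rolled down the chute and lies on the compartment floor between the two sample tubes.

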